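# Load a steel wedge into a small blasting cabinet with a push stick

### The arm

A 6-joint arm with a two-finger parallel gripper is mounted at the origin on a cart in front of the work surface, level with it; the furniture and walls round the work are solid. World frame = base frame: x ahead of the robot, y to its left, z up, the work surface at z = 0. Lengths are in mm, angles in rad, forces in N, time in s.
With the tool pointing down it reaches from about 350 to 975 mm from the base axis. Payload 7.1 kg.
Tool frame: the origin (TCP) lies at the centre of the arm's flange, where the gripper is bolted on; the fingertips stand 182 mm ahead of it and the grasp point (between the pads) lies 163 mm ahead of it; z points along the fingers, y is the direction in which the jaws open and shut (so a half turn about z gives the same grasp; the last joint's range is limited). The gripper opens to 88 mm and grips with 3 to 60 N. Pads are 20 mm wide; open, the fingers measure 115 mm over their backs; the gripper's body (75 mm by 178 mm) begins 61 mm behind the grasp point.
Start: joints at [1.088, 0.423, 1.63, -0, 1.089, -0.019], TCP at [279.562, 558.974, 404.675] pointing down, gripper open.
Joint ranges: [-3, 3], [-0.9, 2.11], [0.09, 2.58], [-1.31, 4.45], [0.11, 2.69], [-2.54, 2.54]. Speed limits (rad/s): [2.39, 2.39, 3.01, 3.14, 3.14, 3.14].

### API

Orientations are given as a rotation vector (axis times angle).
In Python, from workcell import get_obs, get_image, camera_params, workorder, search_frame, silhouettes gives the robot as it stands.
- The arm moves only by the tool play_rows, never from a script. Its arguments are lists of equal length, an entry for each row: "travel": the shift along the tool's x, y, z in units of 25 mm (1.0 is 25 mm), a list of three; "angular": the turn, a rotation vector about the tool's x, y, z in units of 8 degrees (1.0 is 8 degrees), a list of three; "claw": the opening, from -1 (shut) to 1 (fully open), so that 0 is half open. A call has 1 to 20 rows; each row is the pose to reach, as a shift and turn from the pose measured when the call began, along the tool's axes at that moment; what a row does not reach only later rows make up. A row lasts 1/8 s, in which the tool goes at most 62.5 mm and 10.7 degrees, less where a joint would pass 70% of its speed; a pose out of reach is approached as far as the arm can. A call with a gripper value outside its range is refused whole. The fingers move at their own pace and stop on an object; the grip force is fixed at half the most. Time passes only in rows, so rows that repeat a pose let the fingers close. It gives the time, the measured TCP pose, the force and the opening at its end, in the units of the state.
- get_obs(): the state, without advancing time (a new reading comes with each control period).
- get_image(name): name is "scene" or "top" or "wrist"; returns the picture (400x640x3 uint8, blue, green, red); there is no depth.
- camera_params(name): a dict with "mtx" (3x3 intrinsics, pixels), "R" (3x3) and "t" (3): a world point X has camera coordinates R X + t; the wrist camera has in their place "T_tool_cam" (4x4, takes a point from camera to tool coordinates, whose origin is the TCP and whose axes are the flange's). Camera axes: x right, y down, z forward; pixel columns grow to the right and rows downward; lengths in mm; the calibration is good to about 2 mm. The wrist camera is an equidistant fisheye: a pixel r from the principal point sees the ray r / f radians off the axis. A picture is of the moment at which its call begins: read the wrist's pose just before it. camera_params takes no time and is no camera call.
- workorder.close_job(): hands the job in, once; it reports no verdict.
Trained networks look in the newest picture that a camera, given by its name, has taken for a name from the list of things; names that differ only in an ending like _2 or _b are one class to them, and where a whole thing is asked for, a point or a joint stands for the part that bears it (a point fixed in the world has none). Each returns a list of dicts, best first, with "conf" (0 to 1); they miss things now and then, are a little off and sometimes report something else, mostly with a low value. They report only what shows in the picture. A call takes as long as a camera call.
- search_frame(camera, thing): "location" ([x, y, z] in mm, in world coordinates, good to about 4 mm: the middle of the surface that is visible of it).
- silhouettes(camera, thing): "mask" (400x640 bool, what is visible of it).
The state is a dict: "t": time; "qpos": joint angles; "qvel": joint speeds; "joint_torque": joint torques, N m; "ee_pos": TCP position; "orientation": TCP orientation; "ft_force": force on the tool from outside, world axes, zero at the start; "moment": the same for the moment, N m; "width": finger opening in mm.
Only numpy, scipy, OpenCV 4.12 (cv2) and the standard library are available. Lean on these libraries where they do the work, as an engineer would, in place of code of your own. Each camera call takes 0.05 s, during which the arm holds its last target. There are 200 camera calls.

### The job

The spanner left across the loading tray of the blue blasting cabinet is in the way: lay it flat on the bench. Lay the steel wedge on the tray in line with the orange flap, whole on the tray with its thin end towards the flap, let go of it, and then use the push stick to push it thin end first through the flap until all of it is well inside the chamber and the flap can shut behind it; the fingers themselves must not touch the flap. Finally draw the stick out, let the flap close, put the stick down on its flat underside on the bench, and leave the other things standing where they are.

Things in the scene. Friction and masses are not known exactly. Their poses are not given: they have to be found in the camera images.
- cabinet: Blue blasting cabinet with loading tray, fixed (place and yaw vary). Origin: at bench height, middle line, plane of the front face. +x = pushing direction, into the cabinet; y across; z up. Whole thing: x -130 to 200, y -71 to 71; top of the cabinet (x above 0) 90 mm above the bench.
- tray_mid (a point): Centre of the flat tray's top, 65 mm before the front face and 14 mm above the bench. The tray runs from x -130 to 0 (cabinet's axes), 130 mm clear between two steel lips 6 mm thick, centred on y -68 and 68, their tops 24 mm above the bench.
- chamber_mid (a point): Centre of the chamber's floor, 100 mm behind the front face, level with the tray (14 mm above the bench). The chamber is clear inside from x 8 to 192 and y -52 to 52 (cabinet's axes), under a clear window. Its opening in the front face is 66 mm wide (y -33 to 33), from the tray's top up to 66 mm above the bench, 8 mm deep.
- flap (a joint): Orange flap in the opening, 62 mm wide, hinged along its top edge 66 mm above the bench, 4 mm behind the front face, hanging to 3 mm above the tray. 0 = shut, positive = swung inward, stop at 1.45 rad; cannot swing outward. Spring: 1 N at the lower edge starts it, 2 to 3 N holds it wide open. A thing 24 mm tall is out of its swing if its near end is 43 mm or more past the front face.
- wedge: Dark steel wedge, 85 mm long (its y), 28 mm wide (its x), lying on its flat underside; about 0.19 kg. Origin: centre of the underside. The thick end (24 mm tall, an upright square face) is at +y, the thin end (4 mm) at -y; the top slopes between. It can be gripped across its 28 mm width near the middle or towards the thick end.
- wedge_heel (a point): Middle of the wedge's thick end face, 12 mm above its underside.
- wedge_tip (a point): Middle of the wedge's thin end edge, 2 mm above its underside.
- push_stick: Wooden push stick, 160 mm long (its x), 0.16 kg, lying on its flat underside. Origin: centre of the underside. Bar 18 mm wide and 26 mm tall all along, with a black rubber nose 26 mm wide and 26 mm tall whose flat face is at x = +80. A red upright grip block, 34 mm long and 22 mm wide (y), stands on the bar centred on x = -55, from 26 to 62 mm above the underside.
- stick_grip (a point): Middle of the push stick's red grip block, 45 mm above the underside: grip it here across its 22 mm width (stick's y).
- stick_nose (a point): Middle of the push stick's nose face, 135 mm ahead of the grip.
- spanner: Bright open-end spanner, 197 mm long (its y), flat, 8 mm thick at the heads (42 mm wide), with a shank 15 mm wide, 5 mm thick (1 to 6 mm above the underside) from y -64 to +58. Origin: centre of the underside. It starts resting across the two lips of the tray.
- chisel: Bystander: rusty octagonal chisel lying flat, 169 mm long (its y), 21 mm wide, 17 mm tall. Origin: centre of the underside.
- steel_block: Bystander: dark steel block, 50 x 50 mm, 38 mm tall. Origin: centre of the underside.
- brick: Bystander: buff firebrick, 69 x 93 mm (x, y), 97 mm tall. Origin: centre of the underside.
- hammer_ball: Bystander, fixed: ball-peen hammer lying on the bench, 256 mm long (its y), head 81 mm wide, 28 mm tall. Origin: centre of the underside.

How it is judged (in metres and radians):
On the way, in this order (a step that is already met when the one before it is completed fails the run):
1. the spanner is off the tray, lying on the bench (height (world z) of spanner below 0.007 m and angle between spanner's own z axis and vertical below 0.1 rad and linear speed of spanner below 0.02 m/s and not (contact force between the fingers and spanner above 0.1 N)), for 0.2 s.
2. the wedge lies on the tray in line with the flap (both ends within 20 mm of the middle line), thin end towards the flap, let go (x of wedge_heel in the frame of cabinet between -0.135 and -0.06 m and x of wedge_tip in the frame of cabinet between -0.06 and 0.02 m and y of wedge_heel in the frame of cabinet between -0.02 and 0.02 m and y of wedge_tip in the frame of cabinet between -0.02 and 0.02 m and z of wedge in the frame of cabinet below 0.018 m and linear speed of wedge below 0.02 m/s and not (contact force between the fingers and wedge above 0.1 N)), for 0.2 s.
3. the push stick pushes the wedge through the open flap (contact force between push_stick and wedge above 0.1 N and value of joint flap above 0.3 rad and x of wedge_tip in the frame of cabinet above 0.03 m and not (contact force between the fingers and wedge above 0.1 N)), for 0.1 s.
At the end, for the whole second after the job is handed in: The wedge lies at rest flat inside the chamber, thin end inward, its thick end at least 40 mm past the front face; the flap is shut (below 0.06 rad); the push stick and the spanner lie flat on the bench (not on the tray or on anything), released and at rest (x of wedge_heel in the frame of cabinet between 0.04 and 0.2 m and x of wedge_tip in the frame of cabinet between 0.1 and 0.2 m and y of wedge in the frame of cabinet between -0.055 and 0.055 m and z of wedge in the frame of cabinet below 0.02 m and value of joint flap below 0.06 rad and linear speed of each of wedge, push_stick, spanner below 0.02 m/s and height (world z) of each of push_stick, spanner below 0.007 m and angle between each of push_stick, spanner's own z axis and vertical below 0.1 rad); the robot touches nothing.
It fails at once if the fingers push on the flap (over 1 N) (contact force between the fingers and flap above 1 N).
It fails at once if the chisel, the steel block or the brick is shifted by more than 30 mm or the brick is tipped over (distance of any of chisel, steel_block, brick from where it was at the start of the episode above 0.03 m or angle between brick's own z axis and vertical above 0.4 rad).
It also fails if it takes over 72 s, if anything falls off the work surface, if the arm or the gripper's body presses on something with over 40 N, if the wrist force passes 120 N, or if a joint passes its speed limit or range.

## Working session

There is one attempt and no reset: what is moved stays moved. The work goes in short steps, Python scripts to look and compute and a tool call to move; the robot and the scene stay as the last step left them, time stands still between calls to the robot, and variables do not carry over. Pictures are saved under pics/ and viewed, about 8 in all and at most 12, crops included, and the job is handed in when it is done.

Besides the shell and the picture viewer there is one more tool, called after "Emit:" in YAML: its name, and indented under it one key for each argument. play_rows: Moves the arm, as the interface text tells. Its arguments: {"type":"object","properties":{"travel":{"type":"array","items":{"type":"array","items":{"type":"number"}}},"angular":{"type":"array","items":{"type":"array","items":{"type":"number"}}},"claw":{"type":"array","items":{"type":"number"}}},"required":["travel","angular","claw"]}

```bash
mkdir -p pics; cat > h.py <<'E'
import numpy as np, cv2
from workcell import get_obs,get_image,camera_params,workorder,search_frame,silhouettes
def proj(cam,X):
    p=camera_params(cam); c=np.asarray(p['R'])@np.asarray(X,float).T+np.asarray(p['t']).reshape(3,1)
    u=np.asarray(p['mtx'])@c; return (u[:2]/u[2]).T
def ray(cam,uv,z):
    p=camera_params(cam);R=np.asarray(p['R']);t=np.asarray(p['t']).ravel()
    d=R.T@np.linalg.inv(p['mtx'])@np.array([uv[0],uv[1],1.]);C=-R.T@t
    return C+d*(z-C[2])/d[2]
E
python3 - <<'E'
from h import *
for c in ('scene','top'):
    im=get_image(c); cv2.imwrite(f'pics/{c}0.png',im)
    p=camera_params(c); print(c,-np.asarray(p['R']).T@np.asarray(p['t']).ravel(),p['mtx'][0][0])
    for n in ['cabinet','wedge','push_stick','stick_grip','stick_nose','spanner','chisel','steel_block','brick','hammer_ball','flap','tray_mid','wedge_heel','wedge_tip']:
        try: print(n,[(np.round(d['location']).tolist(),round(d['conf'],2)) for d in search_frame(c,n)[:2]])
        except Exception as e: print(n,e)
o=get_obs();print(o)
E
```

```text
scene [ 166.9585451  -584.76975306  750.89202911] 386.3814636845958
cabinet [([445.0, 117.0, 52.0], 0.56)]
wedge [([672.0, 30.0, 9.0], 0.76)]
push_stick [([601.0, -214.0, 29.0], 0.95)]
stick_grip [([600.0, -216.0, 26.0], 0.69)]
stick_nose [([598.0, -216.0, 25.0], 0.74)]
spanner [([455.0, 53.0, 31.0], 0.8)]
chisel [([466.0, -309.0, 17.0], 0.65)]
steel_block [([564.0, -370.0, 35.0], 0.84)]
brick [([681.0, 131.0, 74.0], 0.71)]
hammer_ball [([724.0, -408.0, 24.0], 0.7)]
flap [([600.0, -217.0, 27.0], 0.6), ([461.0, 110.0, 45.0], 0.58)]
tray_mid [([442.0, 117.0, 49.0], 0.93)]
wedge_heel [([673.0, 28.0, 14.0], 0.66)]
wedge_tip [([673.0, 33.0, 12.0], 0.67)]
top [ 451.9050102   -90.4283308  1004.41944149] 400.96565256116537
cabinet [([464.0, 108.0, 36.0], 0.19)]
wedge [([678.0, 29.0, 14.0], 0.71), ([572.0, -364.0, 37.0], 0.32)]
push_stick [([608.0, -197.0, 28.0], 0.58)]
stick_grip [([606.0, -195.0, 27.0], 0.65), ([457.0, 146.0, 89.0], 0.42)]
stick_nose [([602.0, -194.0, 23.0], 0.88), ([698.0, 147.0, 97.0], 0.53)]
spanner [([456.0, 48.0, 30.0], 0.79), ([461.0, -305.0, 13.0], 0.39)]
chisel [([4
[... 348 characters left out ...]
.0], 0.58)]
wedge_tip [([677.0, 30.0, 10.0], 0.95)]
{'t': 1.5, 'qpos': array([ 1.08798667e+00,  4.23097350e-01,  1.62989555e+00, -6.34457736e-07,
        1.08862012e+00, -1.89914396e-02]), 'qvel': array([ 0.00043737,  0.0005459 ,  0.00040106,  0.00229892, -0.00012708,
       -0.00028122]), 'joint_torque': array([ 1.24441827e-03, -5.44576049e+01, -2.74037826e+01,  6.45077694e-02,
        1.69378339e-02,  1.97083523e-05]), 'ee_pos': array([279.568803  , 558.96916484, 404.67846731]), 'orientation': array([-7.22049418e-01, -3.05748601e+00,  3.12218199e-05]), 'ft_force': array([0.124821  , 0.30498078, 0.3968806 ]), 'moment': array([0.00870014, 0.03438081, 0.03092967]), 'width': 87.99955848260085}
```

View pics/top0.png

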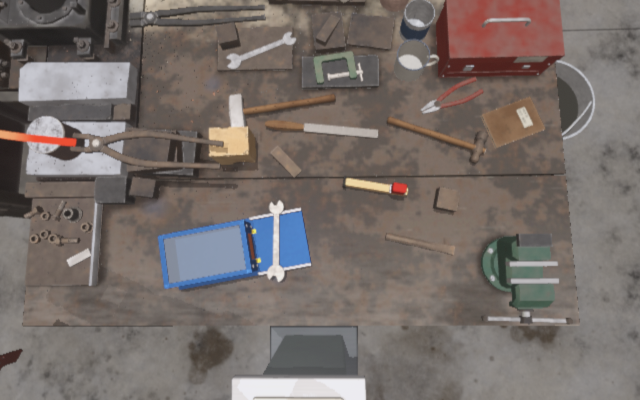

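View pics/scene0.png

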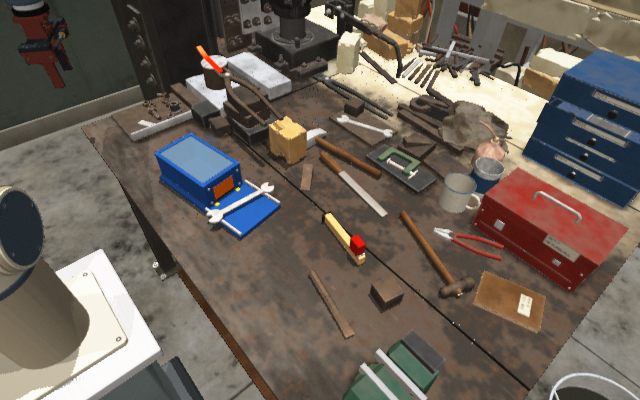

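Top view: cabinet at (205–310, 215–285) with the tray to the right and the spanner across it at (276,240). Wedge at (285,160), stick at (377,187) with its red grip to the right, brick at (230,145). I'll fit the poses by projecting models onto the masks of both cameras.

```bash
cat > fit.py <<'E'
from h import *
from scipy.optimize import minimize
def box(x0,x1,y0,y1,z0,z1): return np.array([[x,y,z] for x in(x0,x1) for y in(y0,y1) for z in(z0,z1)],float)
wed=np.array([[x,y,z] for x in(-14,14) for y,z in((42.5,0),(42.5,24),(-42.5,0),(-42.5,4))],float)
M={'wedge':[wed],
'push_stick':[box(-80,80,-9,9,0,26),box(60,80,-13,13,0,26),box(-72,-38,-11,11,26,62)],
'spanner':[box(-7.5,7.5,-64,58,1,6),box(-21,21,-98,-66,0,8),box(-21,21,60,98,0,8)],
'cabinet':[box(0,200,-71,71,0,90),box(-130,0,-71,71,0,14),box(-130,0,65,71,0,24),box(-130,0,-71,-65,0,24)],
'chisel':[box(-10.5,10.5,-84,84,0,17)],'steel_block':[box(-25,25,-25,25,0,38)],'brick':[box(-34.5,34.5,-46.5,46.5,0,97)]}
def place(P,p,z):
    c,s=np.cos(p[2]),np.sin(p[2]); return P@np.array([[c,s,0],[-s,c,0],[0,0,1]])+[p[0],p[1],z]
def render(cam,n,p,z,k=4):
    m=np.zeros((400*k,640*k),np.uint8)
    for b in M[n]:
        q=cv2.convexHull(((proj(cam,place(b,p,z))+.5)*k).astype(np.float32)).astype(np.int32); cv2.fillConvexPoly(m,q,1)
    return cv2.resize(m.astype(np.float32),(640,400),interpolation=cv2.INTER_AREA)
def masks(n,cams,minconf=.3):
    r={}
    for c in cams:
        s=silhouettes(c,n)
        if s: r[c]=s[0]['mask'].astype(np.float32)
    return r
def fit(n,mk,p0,z,yaws,step=(12,12,.15)):
    best=None
    def cost(p,ret=False):
        I=[]
        for c,m in mk.items():
            r=render(c,n,p,z); I.append(np.minimum(m,r).sum()/np.maximum(m,r).sum())
        return I if ret else -np.mean(I)
    for y in yaws:
        x0=np.array([*p0,y]); sx=np.array([x0]+[x0+np.eye(3)[i]*step[i] for i in range(3)])
        r=minimize(cost,x0,method='Nelder-Mead',options=dict(initial_simplex=sx,xatol=.02,fatol=1e-5,maxiter=150))
        if best is None or r.fun<best[1]: best=(r.x,r.fun)
        print(n,np.round(r.x,3),np.round(cost(r.x,True),3))
    return best[0]
E
python3 - <<'E'
from fit import *
C=('top','scene')
for c in C: get_image(c)
w=masks('wedge',C); fit('wedge',w,(677,30),0,[.5,-.5+np.pi,.5+np.pi,2.2,-.6])
s=masks('push_stick',C); fit('push_stick',s,(605,-190),0,[1.4,1.7])
sp=masks('spanner',C); fit('spanner',sp,(455,50),24,[1.5,1.5-np.pi,0,np.pi])
cb=masks('cabinet',C)
for c in cb: cb[c]=np.maximum(cb[c],sp.get(c,0)); print(c,cb[c].sum())
fit('cabinet',cb,(455,60),0,[1.7,1.5])
for n,p in (('brick',(698,147)),('chisel',(462,-305))): fit(n,masks(n,C),p,0,[1.5,.1])
E
```

```text
wedge [675.722  30.91   -0.794] [0.927 0.901]
wedge [677.994  33.402   2.344] [0.878 0.766]
wedge [677.158  32.549   2.34 ] [0.886 0.757]
wedge [678.11   33.366   2.344] [0.878 0.762]
wedge [675.696  31.008  -0.805] [0.926 0.898]
push_stick [ 606.413 -191.457    1.389] [0.897 0.868]
push_stick [ 606.392 -190.788    1.388] [0.893 0.871]
spanner [474.554  51.34    1.578] [0.715 0.   ]
spanner [477.487  51.343  -1.561] [0.698 0.   ]
spanner [471.175  12.012   1.084] [0.181 0.   ]
spanner [477.972  51.273   4.714] [0.703 0.   ]
top 8662.0
scene 6416.0
cabinet [463.173 108.958   1.737] [0.904 0.834]
cabinet [462.605 109.453   1.743] [0.905 0.834]
brick [706.491 157.473   1.106] [0.709 0.842]
brick [7.06452e+02 1.56162e+02 7.00000e-03] [0.864 0.842]
chisel [ 466.834 -297.818    2.913] [0.788 0.652]
chisel [ 4.66046e+02 -2.97659e+02 -2.17000e-01] [0.781 0.65 ]
```

```bash
python3 - <<'E'
from fit import *
C=('top','scene')
mk={}
for c in C:
    get_image(c); t=proj(c,[[475,50,30]])[0]
    for d in silhouettes(c,'spanner'):
        m=d['mask']; v,u=np.nonzero(m); e=np.hypot(u.mean()-t[0],v.mean()-t[1]); print(c,e,d['conf'],m.sum())
        if e<30 and c not in mk: mk[c]=m.astype(np.float32)
p=fit('spanner',mk,(474,51),24,[1.6,1.6-np.pi],step=(8,8,.1))
out=[]
for c,(x,y,s) in {'top':(150,110,3),'scene':(140,110,3)}.items():
    im=get_image(c)
    big=cv2.resize(im,None,fx=3,fy=3,interpolation=cv2.INTER_CUBIC)
    for n,q,z,col in (('wedge',(675.7,30.9,-.797),0,(0,255,0)),('push_stick',(606.4,-191,1.389),0,(0,255,0)),('spanner',p,24,(0,0,255)),('cabinet',(462.9,109.2,1.74),0,(0,255,255))):
        for b in M[n]:
            for f in (b,): 
                h=cv2.convexHull(((proj(c,place(f,q,z))+.5)*3).astype(np.float32)).astype(int); cv2.polylines(big,[h],True,col,1)
    out.append(big[y*3:y*3+570,x*3:x*3+790] if c=='top' else big[y*3:y*3+500,x*3:x*3+790])
for i,o in enumerate(out): cv2.imwrite(f'pics/ov{i}.png',o)
E
```

```text
top 4.924829541875002 0.96 544
scene 4.750694752574474 0.69 491
spanner [477.416  53.374   1.574] [0.596 0.7  ]
spanner [478.95   52.822  -1.566] [0.595 0.683]
```

View pics/ov0.png

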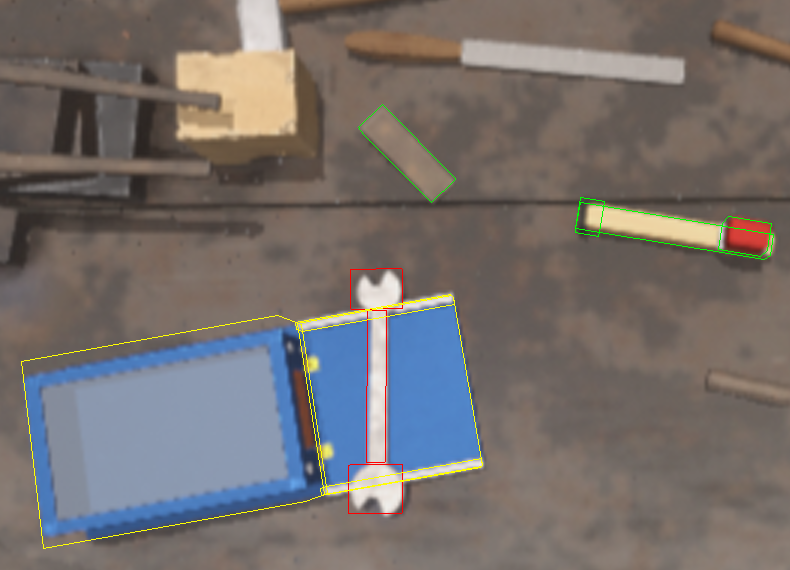

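Overlay: the outlines match the tray, spanner shank, wedge and stick. The wedge's thick end points to (up-left) the brick side. I'm adding a wrist projection and a move calculator.

```bash
cat >> h.py <<'E'
from scipy.spatial.transform import Rotation as Ro
_p=proj
def proj(cam,X):
    if cam!='wrist': return _p(cam,X)
    o=WP if WP is not None else get_obs(); p=camera_params('wrist'); K=np.asarray(p['mtx']); T=np.asarray(p['T_tool_cam'])
    Xt=(np.asarray(X,float)-o['ee_pos'])@Ro.from_rotvec(o['orientation']).as_matrix()
    c=(Xt-T[:3,3])@T[:3,:3]; r=np.hypot(c[:,0],c[:,1])+1e-9; th=np.arctan2(r,c[:,2])
    return np.c_[K[0,0]*th*c[:,0]/r+K[0,2],K[1,1]*th*c[:,1]/r+K[1,2]]
WP=None
def go(x,y,z,jaw):
    "travel, angular units to TCP x,y,z with the jaw line at world angle jaw (mod pi), pointing down"
    o=get_obs(); R=Ro.from_rotvec(o['orientation']); best=None
    a0=np.arctan2(*R.as_matrix()[[1,0],1])
    for k in range(-3,4):
        a=jaw+k*np.pi; yv=np.array([np.cos(a),np.sin(a),0]); zv=np.array([0,0,-1.]); T=Ro.from_matrix(np.c_[np.cross(yv,zv),yv,zv])
        d=(R.inv()*T).as_rotvec()
        if best is None or np.linalg.norm(d)<np.linalg.norm(best)-1e-6: best=d
    tr=R.inv().apply(np.array([x,y,z])-o['ee_pos'])/25
    print('t',round(o['t'],2),'pos',np.round(o['ee_pos'],1),'jaw',round(a0,3),'q',np.round(o['qpos'],2),'travel',np.round(tr,2),'ang',np.round(np.degrees(best)/8,2),'mm',round(25*np.linalg.norm(tr)),'deg',round(np.degrees(np.linalg.norm(best))))
E
python3 - <<'E'
from h import *
go(477,53,330,1.574)
print(ray('top',(256.7,160.7),0),ray('top',(300,322),0),camera_params('wrist'))
E
```

```text
t 2.5 pos [279.6 559.  404.7] jaw 1.107 q [ 1.09  0.42  1.63  0.    1.09 -0.02] travel [-16.12 -14.57   2.99] ang [-0.   -0.   -3.34] mm 548 deg 27
[679.76798108 106.23919041   0.        ] [278.35543456  -5.25210005   0.        ] {'mtx': array([[309.70691629,   0.        , 324.29288304],
       [  0.        , 309.70691629, 195.98639069],
       [  0.        ,   0.        ,   1.        ]]), 'T_tool_cam': array([[-2.63335174e-04, -9.67967597e-01, -2.51075012e-01,
         6.94864352e+01],
       [ 9.99997953e-01, -7.58635133e-04,  1.87593177e-03,
        -1.57111269e-01],
       [-2.00631549e-03, -2.51074004e-01,  9.67965815e-01,
         2.03753869e+01],
       [ 0.00000000e+00,  0.00000000e+00,  0.00000000e+00,
         1.00000000e+00]])}
```

Emit:
play_rows:
  travel:
    - [-16.1,-14.6,3]
    - [-16.1,-14.6,3]
    - [-16.1,-14.6,3]
    - [-16.1,-14.6,3]
    - [-16.1,-14.6,3]
    - [-16.1,-14.6,3]
    - [-16.1,-14.6,3]
    - [-16.1,-14.6,3]
    - [-16.1,-14.6,3]
    - [-16.1,-14.6,3]
    - [-16.1,-14.6,3]
    - [-16.1,-14.6,3]
    - [-16.1,-14.6,3]
    - [-16.1,-14.6,3]
  angular:
    - [0,0,-3.34]
    - [0,0,-3.34]
    - [0,0,-3.34]
    - [0,0,-3.34]
    - [0,0,-3.34]
    - [0,0,-3.34]
    - [0,0,-3.34]
    - [0,0,-3.34]
    - [0,0,-3.34]
    - [0,0,-3.34]
    - [0,0,-3.34]
    - [0,0,-3.34]
    - [0,0,-3.34]
    - [0,0,-3.34]
  claw: [0,0,0,0,0,0,0,0,0,0,0,0,0,0]

```text
t: 4.25
ee_pos: [476.1, 53.2, 329.8]
orientation: [-0.006, 3.141, 0.0]
ft_force: [0.3, -0.1, -0.8]
width: 43.8
```

```bash
sed -i 's/^WP=None/WP=None\nimport sys/' h.py; cat > spn.py <<'E'
from fit import *
get_image('wrist'); im=get_image('wrist')
mk={}
for n in ('spanner','wedge','push_stick','cabinet'):
    for d in silhouettes('wrist',n)[:2]: 
        v,u=np.nonzero(d['mask']); print(n,round(d['conf'],2),d['mask'].sum(),u.mean().round(),v.mean().round())
        mk.setdefault(n,d['mask'].astype(np.float32))
if 'spanner' in mk: fit('spanner',{'wrist':mk['spanner']},(477,53),24,[1.574,1.574-np.pi],step=(8,8,.1))
if 'wedge' in mk: fit('wedge',{'wrist':mk['wedge']},(675.7,31),0,[-.797,2.34],step=(8,8,.1))
for n,q,z,col in (('wedge',(675.7,30.9,-.797),0,(0,255,0)),('push_stick',(606.4,-191,1.389),0,(0,255,0)),('spanner',(477.4,53.4,1.574),24,(0,0,255)),('cabinet',(462.9,109.2,1.74),0,(0,255,255))):
    for b in M[n]: cv2.polylines(im,[cv2.convexHull((proj('wrist',place(b,q,z))).astype(np.float32)).astype(int)],True,col,1)
cv2.imwrite('pics/w1.png',im)
E
python3 spn.py
```

```text
spanner 0.65 3955 322.0 175.0
wedge 0.95 732 295.0 330.0
cabinet 0.6 45673 427.0 170.0
spanner [475.65   51.669   1.566] [0.733]
spanner [479.099  51.745  -1.573] [0.732]
wedge [672.663  29.175  -0.819] [0.447]
wedge [671.118  29.885   2.163] [0.499]
```

View pics/w1.png

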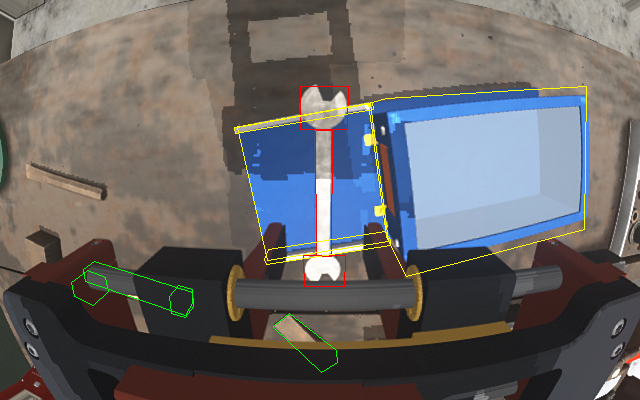

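The wrist view confirms the spanner shank at (323,190), within 1–2 mm of the fit. I'll descend and grip it.

Emit:
play_rows:
  travel:
    - [0,-0.04,2]
    - [0,-0.04,4]
    - [0,-0.04,4.98]
    - [0,-0.04,4.98]
    - [0,-0.04,4.98]
    - [0,-0.04,4.98]
    - [0,-0.04,4.98]
    - [0,-0.04,4.98]
    - [0,-0.04,4.98]
    - [0,-0.04,4.98]
    - [0,-0.04,2]
    - [0,-0.04,2]
    - [0,-0.04,2]
  angular:
    - [0,0,0]
    - [0,0,0]
    - [0,0,0]
    - [0,0,0]
    - [0,0,0]
    - [0,0,0]
    - [0,0,0]
    - [0,0,0]
    - [0,0,0]
    - [0,0,0]
    - [0,0,0]
    - [0,0,0]
    - [0,0,0]
  claw: [0,0,0,0,0,-1,-1,-1,-1,-1,-1,-1,-1]

```text
t: 6.18
ee_pos: [476.3, 51.5, 280.2]
orientation: [-0.004, 3.14, 0.0]
ft_force: [-0.2, 0.2, -2.0]
width: 14.7
```

Emit:
play_rows:
  travel:
    - [0,-2,0]
    - [0,-4,0]
    - [0,-6.26,0]
    - [0,-6.26,0]
    - [0,-6.26,2]
    - [0,-6.26,3.3]
    - [0,-6.26,3.86]
    - [0,-6.26,3.86]
    - [0,-6.26,3.86]
    - [0,-6.26,3.86]
    - [0,-6.26,3.86]
    - [0,-6.26,3.86]
    - [0,-6.26,2]
    - [0,-6.26,-2]
    - [0,-6.26,-2]
    - [0,-6.26,-2]
  angular:
    - [0,0,0]
    - [0,0,0]
    - [0,0,0]
    - [0,0,0]
    - [0,0,0]
    - [0,0,0]
    - [0,0,0]
    - [0,0,0]
    - [0,0,0]
    - [0,0,0]
    - [0,0,0]
    - [0,0,0]
    - [0,0,0]
    - [0,0,0]
    - [0,0,0]
    - [0,0,0]
  claw: [-1,-1,-1,-1,-1,-1,-1,-1,-1,0,0,0,0,0,0,0]

```text
t: 8.18
ee_pos: [477.5, -105.2, 333.1]
orientation: [-0.004, 3.133, -0.002]
ft_force: [0.2, -0.3, -1.2]
width: 43.8
```

```bash
python3 - <<'E'
from fit import *
C=('top','scene'); mk={}
for c in C:
    get_image(c); t=proj(c,[[478,-105,4]])[0]
    for d in silhouettes(c,'spanner'):
        v,u=np.nonzero(d['mask']); e=np.hypot(u.mean()-t[0],v.mean()-t[1]); print(c,round(e,1),round(d['conf'],2))
        if e<30 and c not in mk: mk[c]=d['mask'].astype(np.float32)
if mk: fit('spanner',mk,(478,-105),0,[1.574],step=(8,8,.1))
for n,p,a in (('wedge',(676,31),[-.797]),('cabinet',(463,109),[1.74])):fit(n,masks(n,C),p,0,a)
go(676,31,330,-.797)
E
```

```text
top 32.3 0.75
top 84.5 0.49
scene 5.1 0.88
scene 89.4 0.65
scene 82.3 0.31
spanner [ 477.509 -101.34     1.57 ] [0.694]
wedge [674.748  29.684  -0.797] [0.918 0.   ]
cabinet [462.153 112.167   1.747] [0.836 0.925]
t 8.57 pos [ 476.4 -104.9  329.1] jaw 1.573 q [-0.24  0.34  1.98  0.    0.82 -1.82] travel [-8.    5.42 -0.03] ang [ 0.01  0.   -5.52] mm 242 deg 44
```

Emit:
play_rows:
  travel:
    - [-8.02,5.49,0]
    - [-8.02,5.49,0]
    - [-8.02,5.49,0]
    - [-8.02,5.49,0]
    - [-8.02,5.49,0]
    - [-8.02,5.49,0]
    - [-8.02,5.49,0]
    - [-8.02,5.49,0]
  angular:
    - [0,0,-5.52]
    - [0,0,-5.52]
    - [0,0,-5.52]
    - [0,0,-5.52]
    - [0,0,-5.52]
    - [0,0,-5.52]
    - [0,0,-5.52]
    - [0,0,-5.52]
  claw: [0.2,0.2,0.2,0.2,0.2,0.2,0.2,0.2]

```text
t: 9.57
ee_pos: [675.9, 32.0, 329.3]
orientation: [1.182, -2.91, -0.001]
ft_force: [-0.0, -0.1, 1.1]
width: 52.7
```

```bash
python3 - <<'E'
from fit import *
im=get_image('wrist'); p=None
for d in silhouettes('wrist','wedge')[:2]:
    v,u=np.nonzero(d['mask']); print(d['conf'],d['mask'].sum(),u.mean(),v.mean())
    q=fit('wedge',{'wrist':d['mask'].astype(np.float32)},(675,30.5),0,[-.797,2.344],step=(6,6,.1)); p=q if p is None else p
for n,q,z,col in (('wedge',p,0,(0,255,0)),('brick',(698,152,0.05),0,(255,0,255))):
    for b in M[n]: cv2.polylines(im,[cv2.convexHull((proj('wrist',place(b,q,z))).astype(np.float32)).astype(int)],True,col,1)
cv2.imwrite('pics/w2.png',im); go(677,32.4,184.5,2.344)
E
```

```text
0.87 2555 323.3068493150685 186.60704500978474
wedge [674.953  31.393  -0.803] [0.965]
wedge [675.275  31.828   2.334] [0.878]
t 9.68 pos [676.2  32.2 329.5] jaw 2.343 q [ 0.03  0.58  1.56  0.    1.   -2.31] travel [-0.03 -0.02  5.8 ] ang [ 0.    0.   -0.01] mm 145 deg 0
```

View pics/w2.png

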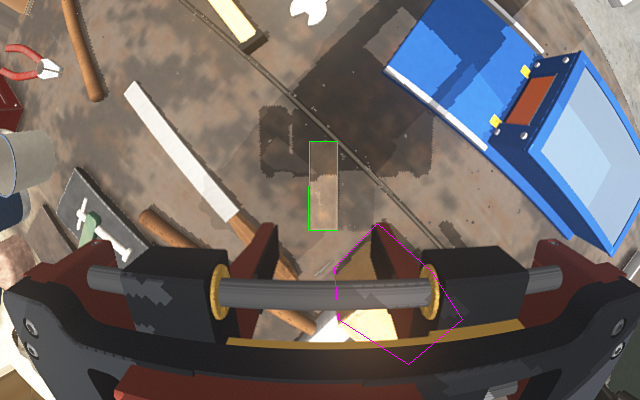

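Wedge at (323,187) under the jaws, with its thick end towards the brick confirmed (0.965 against 0.878 flipped). I'll grip it now.

Emit:
play_rows:
  travel:
    - [0,0,2]
    - [0,0,4]
    - [0,0,5.3]
    - [0,0,5.8]
    - [0,0,5.8]
    - [0,0,5.8]
    - [0,0,5.8]
    - [0,0,5.8]
    - [0,0,5.8]
    - [0,0,5.8]
    - [0,0,4]
    - [0,0,2]
    - [0,0,0.5]
    - [0,0,0.5]
  angular:
    - [0,0,0]
    - [0,0,0]
    - [0,0,0]
    - [0,0,0]
    - [0,0,0]
    - [0,0,0]
    - [0,0,0]
    - [0,0,0]
    - [0,0,0]
    - [0,0,0]
    - [0,0,0]
    - [0,0,0]
    - [0,0,0]
    - [0,0,0]
  claw: [0.2,0.2,0.2,0.2,0.2,0.2,-1,-1,-1,-1,-1,-1,-1,-1]

```text
t: 11.42
ee_pos: [677.0, 32.3, 319.9]
orientation: [-1.181, 2.905, -0.002]
ft_force: [-0.9, -0.8, -3.0]
width: 27.9
```

```bash
python3 - <<'E'
from fit import *
C=('top','scene')
# wedge fit offset: grip at wedge frame +y ~1 -> place wedge centre cab x -72
for c in C:get_image(c)
cb=masks('cabinet',C); fit('cabinet',cb,(462.6,110),0,[1.742])
t=1.742; u=np.array([np.cos(t),np.sin(t)]); tgt=np.array([462.7,110])-72*u
print(tgt); go(*tgt,315,.171)
E
```

```text
cabinet [462.677 108.825   1.729] [0.183 0.924]
[474.96653547  39.05261028]
t 11.62 pos [675.3  32.2 314.5] jaw 2.343 q [ 0.03  0.6   1.56  0.    0.98 -2.31] travel [5.55 5.79 0.01] ang [ 0.03 -0.   -6.94] mm 200 deg 56
```

Emit:
play_rows:
  travel:
    - [5.55,5.79,0]
    - [5.55,5.79,0]
    - [5.55,5.79,0]
    - [5.55,5.79,0]
    - [5.55,5.79,0]
    - [5.55,5.79,0]
    - [5.55,5.79,0]
    - [5.55,5.79,0]
    - [5.55,5.79,0]
    - [5.55,5.79,0]
    - [5.55,5.79,0]
    - [5.55,5.79,0]
    - [5.55,5.79,0]
    - [5.55,5.79,0]
    - [5.55,5.79,0]
  angular:
    - [0,0,15.56]
    - [0,0,15.56]
    - [0,0,15.56]
    - [0,0,15.56]
    - [0,0,15.56]
    - [0,0,15.56]
    - [0,0,15.56]
    - [0,0,15.56]
    - [0,0,15.56]
    - [0,0,15.56]
    - [0,0,15.56]
    - [0,0,15.56]
    - [0,0,15.56]
    - [0,0,15.56]
    - [0,0,15.56]
  claw: [-1,-1,-1,-1,-1,-1,-1,-1,-1,-1,-1,-1,-1,-1,-1]

```text
t: 13.5
ee_pos: [474.8, 39.1, 315.0]
orientation: [-2.02, -2.401, 0.004]
ft_force: [-0.1, -0.3, -2.4]
width: 27.2
```

```bash
python3 - <<'E'
from fit import *
im=get_image('wrist')
tgt=np.array([474.97,39.05]); go(*tgt,315,.171)
for n,q,z,col in (('wedge',(*tgt,-2.970),137-3,(0,255,0)),('cabinet',(462.7,110,1.742),0,(0,255,255))):
    for b in M[n]: cv2.polylines(im,[cv2.convexHull((proj('wrist',place(b,q,z))).astype(np.float32)).astype(int)],True,col,1)
# tray axis line at z=14
L=place(np.array([[-130,0,14],[0,0,14.]]),(462.7,110,1.742),0); l=proj('wrist',L).astype(int); cv2.line(im,tuple(map(int,l[0])),tuple(map(int,l[1])),(0,0,255),1)
cv2.imwrite('pics/w3.png',im)
E
```

```text
t 13.55 pos [474.9  39.1 315.1] jaw 0.171 q [ 0.06  0.35  2.02  0.    0.78 -0.12] travel [-0.    0.    0.01] ang [-0.03 -0.01  0.  ] mm 0 deg 0
```

View pics/w3.png

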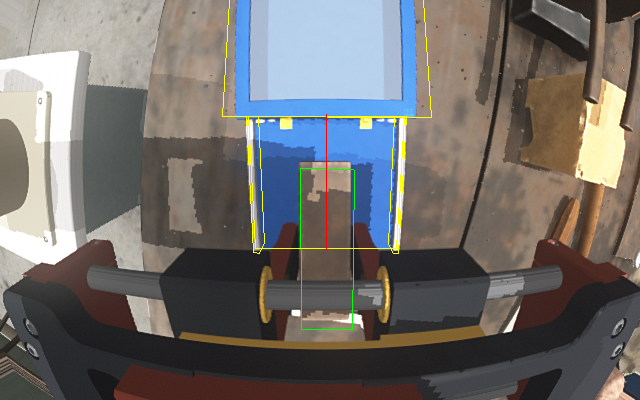

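The wedge (tip at 325,163) sits on the red tray axis, pointing at the flap. Lowering and releasing it.

Emit:
play_rows:
  travel:
    - [0,0,2]
    - [0,0,3.8]
    - [0,0,4.4]
    - [0,0,4.62]
    - [0,0,4.62]
    - [0,0,4.62]
    - [0,0,4.62]
    - [0,0,4.62]
    - [0,0,4.62]
    - [0,0,4.62]
    - [0,0,3.5]
    - [0,0,1]
    - [0,0,0]
    - [0,0,0]
  angular:
    - [0,0,0]
    - [0,0,0]
    - [0,0,0]
    - [0,0,0]
    - [0,0,0]
    - [0,0,0]
    - [0,0,0]
    - [0,0,0]
    - [0,0,0]
    - [0,0,0]
    - [0,0,0]
    - [0,0,0]
    - [0,0,0]
    - [0,0,0]
  claw: [-1,-1,-1,-1,-1,-1,0,0,0,0,0,0,0,0]

```text
t: 15.3
ee_pos: [475.4, 39.1, 317.0]
orientation: [-2.023, -2.403, -0.001]
ft_force: [0.2, 0.5, -0.8]
width: 44.1
```

```bash
python3 - <<'E'
from fit import *
im=get_image('wrist')
for d in silhouettes('wrist','wedge')[:1]:
    p=fit('wedge',{'wrist':d['mask'].astype(np.float32)},(475,39),14,[-2.97],step=(6,6,.1))
    t=1.742;R=np.array([[np.cos(t),np.sin(t)],[-np.sin(t),np.cos(t)]]);a=p[2]
    for s in(42.5,-42.5): print((R@(p[:2]+s*np.array([-np.sin(a),np.cos(a)])-[462.7,110])).round(1))
cv2.imwrite('pics/w4.png',im)
# stick grasp
s=1.389; g=np.array([606.4,-191.1])-55*np.array([np.cos(s),np.sin(s)]); print(g); go(*g,330,s+np.pi/2)
E
```

```text
wedge [471.045  43.53   -2.956] [0.961]
[-109.4    2.5]
[-24.4   3.7]
[ 596.45618764 -245.19362805]
t 15.4 pos [474.5  39.1 314.7] jaw 0.171 q [ 0.06  0.35  2.02  0.    0.78 -0.12] travel [-12.04   2.87  -0.64] ang [-0.03 -0.    2.53] mm 310 deg 20
```

Emit:
play_rows:
  travel:
    - [-12.04,2.87,-0.6]
    - [-12.04,2.87,-0.6]
    - [-12.04,2.87,-0.6]
    - [-12.04,2.87,-0.6]
    - [-12.04,2.87,-0.6]
    - [-12.04,2.87,-0.6]
    - [-12.04,2.87,-0.6]
    - [-12.04,2.87,-0.6]
    - [-12.04,2.87,-0.6]
  angular:
    - [0,0,2.53]
    - [0,0,2.53]
    - [0,0,2.53]
    - [0,0,2.53]
    - [0,0,2.53]
    - [0,0,2.53]
    - [0,0,2.53]
    - [0,0,2.53]
    - [0,0,2.53]
  claw: [0.2,0.2,0.2,0.2,0.2,0.2,0.2,0.2,0.2]

```text
t: 16.52
ee_pos: [596.3, -244.0, 328.7]
orientation: [-2.409, -2.01, 0.006]
ft_force: [-0.4, 0.6, 0.5]
width: 52.5
```

```bash
python3 - <<'E'
from fit import *
im=get_image('wrist')
p=(606.4,-191,1.389)
for d in silhouettes('wrist','push_stick')[:1]:
    print(d['conf'],d['mask'].sum()); p=fit('push_stick',{'wrist':d['mask'].astype(np.float32)},(606.4,-191),0,[1.389],step=(6,6,.1))
for b in M['push_stick']: cv2.polylines(im,[cv2.convexHull((proj('wrist',place(b,p,0))).astype(np.float32)).astype(int)],True,(0,255,0),1)
cv2.imwrite('pics/w5.png',im)
g=np.array(p[:2])-55*np.array([np.cos(p[2]),np.sin(p[2])]); go(*g,211,p[2]-np.pi/2)
E
```

```text
0.84 3742
push_stick [ 606.634 -190.77     1.387] [0.911]
t 16.62 pos [ 596.6 -244.4  329.1] jaw -0.181 q [-0.41  0.54  1.63 -0.    0.97 -0.23] travel [-0.02  0.03  4.72] ang [-0.03  0.    0.02] mm 118 deg 0
```

View pics/w5.png

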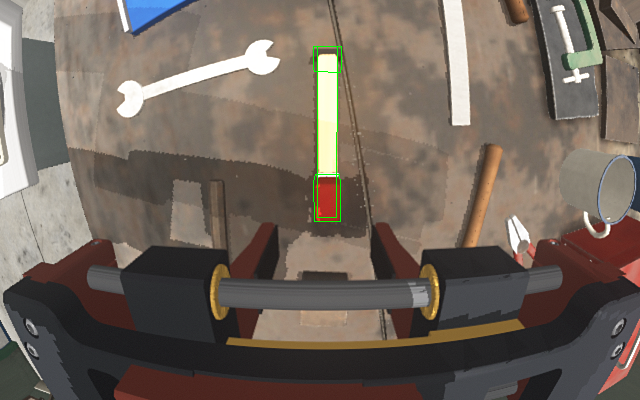

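Stick exactly under the jaws (red block at (327,198)). Gripping it.

Emit:
play_rows:
  travel:
    - [0,0.03,2]
    - [0,0.03,4]
    - [0,0.03,4.7]
    - [0,0.03,4.7]
    - [0,0.03,4.7]
    - [0,0.03,4.7]
    - [0,0.03,4.7]
    - [0,0.03,4.7]
    - [0,0.03,4.7]
    - [0,0.03,4.0]
    - [0,0.03,2.5]
    - [0,0.03,2.5]
    - [0,0.03,2.5]
  angular:
    - [0,0,0]
    - [0,0,0]
    - [0,0,0]
    - [0,0,0]
    - [0,0,0]
    - [0,0,0]
    - [0,0,0]
    - [0,0,0]
    - [0,0,0]
    - [0,0,0]
    - [0,0,0]
    - [0,0,0]
    - [0,0,0]
  claw: [0.2,0.2,0.2,0.2,0.2,-1,-1,-1,-1,-1,-1,-1,-1]

```text
t: 18.25
ee_pos: [596.7, -244.3, 266.5]
orientation: [-2.41, -2.01, 0.005]
ft_force: [0.2, -0.2, -1.4]
width: 21.8
```

```bash
python3 - <<'E'
from fit import *
t=1.742;u=np.array([np.cos(t),np.sin(t)]);n=np.array([-u[1],u[0]]);O=np.array([462.7,110])
g=O+(-135-140)*u+3*n; print(g); go(*g,270,.171)
E
```

```text
[ 506.59520952 -161.49071914]
t 18.25 pos [ 596.7 -244.3  266.5] jaw -0.181 q [-0.41  0.62  1.66 -0.    0.86 -0.22] travel [ 2.61 -4.14 -0.12] ang [-0.04 -0.   -2.52] mm 122 deg 20
```

Emit:
play_rows:
  travel:
    - [2.61,-4.14,0]
    - [2.61,-4.14,0]
    - [2.61,-4.14,0]
    - [2.61,-4.14,0]
    - [2.61,-4.14,0]
    - [2.61,-4.14,0]
  angular:
    - [0,0,-2.52]
    - [0,0,-2.52]
    - [0,0,-2.52]
    - [0,0,-2.52]
    - [0,0,-2.52]
    - [0,0,-2.52]
  claw: [-1,-1,-1,-1,-1,-1]

```text
t: 19.0
ee_pos: [507.2, -162.2, 266.8]
orientation: [-2.022, -2.399, 0.004]
ft_force: [-0.0, -0.1, -1.2]
width: 22.0
```

```bash
python3 - <<'E'
from fit import *
im=get_image('wrist'); o=get_obs(); print(o['ee_pos'],o['width'])
h=o['ee_pos'][2]-211.5
for d in silhouettes('wrist','push_stick')[:1]: fit('push_stick',{'wrist':d['mask'].astype(np.float32)},(497,-107),h,[1.742],step=(6,6,.1))
for d in silhouettes('wrist','wedge')[:1]: fit('wedge',{'wrist':d['mask'].astype(np.float32)},(471,43.5),14,[-2.956],step=(6,6,.1))
go(506.6,-161.5,229,.171)
cv2.imwrite('pics/w6.png',im)
E
```

```text
[ 507.07119554 -162.09460393  266.85594206] 21.757129714101364
push_stick [494.326 -97.43    1.745] [0.91]
t 19.15 pos [ 506.8 -161.9  266.9] jaw 0.171 q [-0.33  0.5   1.92 -0.    0.73 -0.5 ] travel [0.01 0.   1.52] ang [-0.03 -0.01 -0.  ] mm 38 deg 0
```

View pics/w6.png

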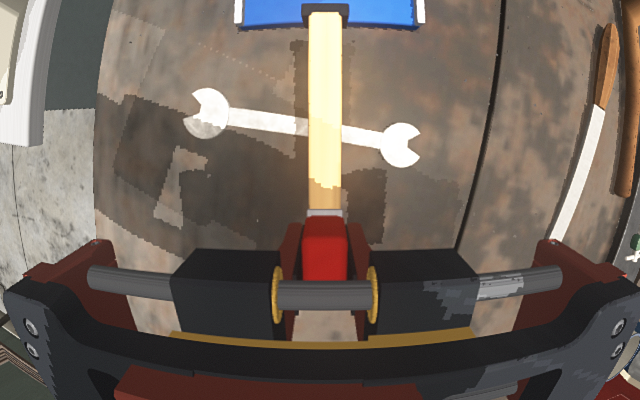

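Stick held straight in the wrist view, nose at (325,12) just behind the tray. I'll lower it to ~3 mm above tray level and check the tilt from the scene camera.

Emit:
play_rows:
  travel:
    - [0,0,0.8]
    - [0,0,1.5]
    - [0,0,1.5]
    - [0,0,1.5]
  angular:
    - [0,0,0]
    - [0,0,0]
    - [0,0,0]
    - [0,0,0]
  claw: [-1,-1,-1,-1]

```text
t: 19.65
ee_pos: [506.8, -161.9, 229.5]
orientation: [-2.021, -2.399, 0.004]
ft_force: [-0.1, -0.0, -1.0]
width: 21.7
```

```bash
python3 - <<'E'
from fit import *
im=get_image('scene'); o=get_obs(); e=o['ee_pos']; print(e)
t=1.742; p=(e[0]+55*np.cos(t),e[1]+55*np.sin(t),t); h=e[2]-211.5
k=6; big=cv2.resize(im,None,fx=k,fy=k,interpolation=cv2.INTER_CUBIC)
for n,q,z,col in (('push_stick',p,h,(0,255,0)),('wedge',(471,43.5,-2.956),14,(0,0,255))):
    for b in M[n][:2]: cv2.polylines(big,[cv2.convexHull(((proj('scene',place(b,q,z))+.5)*k).astype(np.float32)).astype(int)],True,col,1)
c=(proj('scene',[[482,-60,20]])[0]*k).astype(int)
cv2.imwrite('pics/s7.png',big[c[1]-300:c[1]+300,max(0,c[0]-400):c[0]+400])
E
```

```text
[ 506.89452308 -161.95833634  229.74013564]
```

View pics/s7.png

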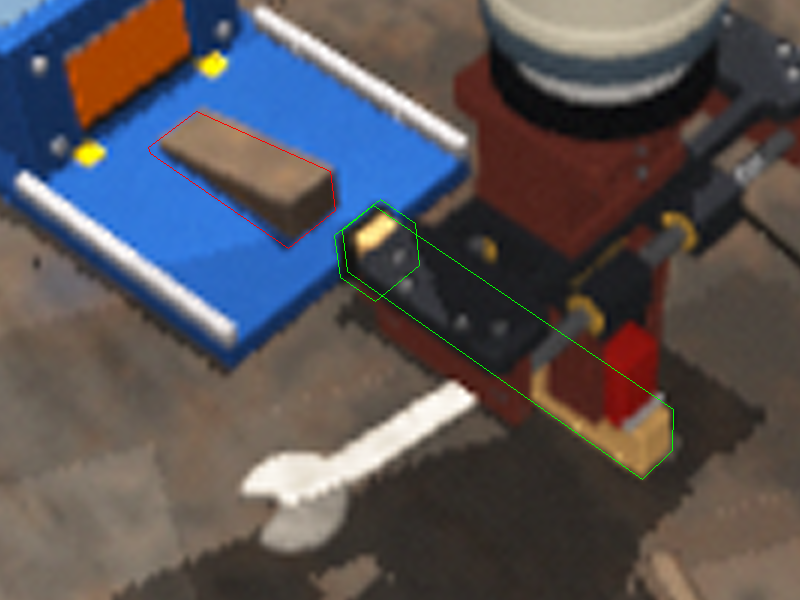

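Stick level, and its nose lines up with the wedge heel. Push slowly.

Emit:
play_rows:
  travel:
    - [0.5,0,0.05]
    - [1,0,0.05]
    - [1.4,0,0.05]
    - [1.8,0,0.05]
    - [2.2,0,0.05]
    - [2.6,0,0.05]
    - [3,0,0.05]
    - [3.4,0,0.05]
    - [3.8,0,0.05]
    - [4.2,0,0.05]
    - [4.4,0,0.05]
  angular:
    - [0,0,0]
    - [0,0,0]
    - [0,0,0]
    - [0,0,0]
    - [0,0,0]
    - [0,0,0]
    - [0,0,0]
    - [0,0,0]
    - [0,0,0]
    - [0,0,0]
    - [0,0,0]
  claw: [-1,-1,-1,-1,-1,-1,-1,-1,-1,-1,-1]

```text
t: 21.08
ee_pos: [488.1, -52.9, 228.6]
orientation: [-2.021, -2.4, 0.004]
ft_force: [0.5, -4.3, 0.7]
width: 22.0
```

```bash
python3 - <<'E'
from fit import *
im=get_image('scene'); w=get_image('wrist'); o=get_obs(); e=o['ee_pos']; print(e,o['ft_force'])
c=proj('scene',[[470,50,20]])[0].astype(int)
a=cv2.resize(im[c[1]-50:c[1]+50,c[0]-65:c[0]+65],None,fx=4,fy=4,interpolation=cv2.INTER_CUBIC)
b=cv2.resize(w[0:240,180:460],(280,240)); out=np.zeros((400,800,3),np.uint8); out[:,:520]=a; out[:240,520:]=b
cv2.imwrite('pics/m8.png',out)
g=np.array(e[:2])-[462.7,110]; t=1.742; print(g@[np.cos(t),np.sin(t)]+135, g@[-np.sin(t),np.cos(t)])
E
```

```text
[487.84442708 -52.85897245 228.45709512] [ 0.24726012  0.1936042  -1.27637722]
-29.761861025337424 2.969220765130953
```

View pics/m8.png

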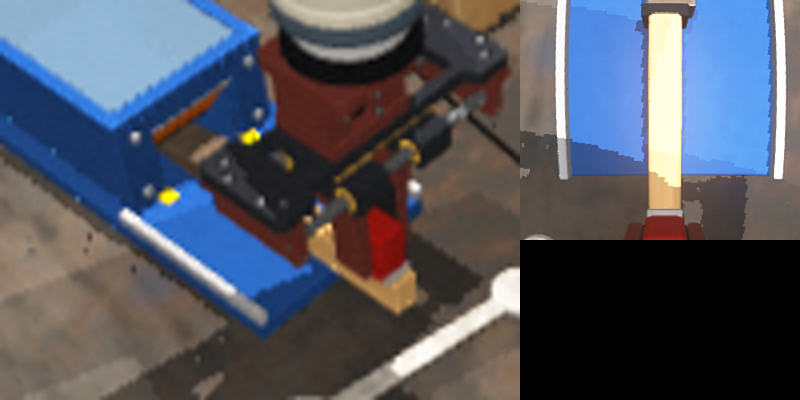

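The wedge is going through the lifting flap, straight, at ~4 N. Continue until the nose is at +67 mm, wait, then check before withdrawing.

Emit:
play_rows:
  travel:
    - [0.3,0,0]
    - [0.6,0,0]
    - [0.9,0,0]
    - [1.2,0,0]
    - [1.5,0,0]
    - [1.8,0,0]
    - [2.1,0,0]
    - [2.4,0,0]
    - [2.7,0,0]
    - [3,0,0]
    - [3.3,0,0]
    - [3.6,0,0]
    - [3.9,0,0]
    - [3.9,0,0]
    - [3.9,0,0]
  angular:
    - [0,0,0]
    - [0,0,0]
    - [0,0,0]
    - [0,0,0]
    - [0,0,0]
    - [0,0,0]
    - [0,0,0]
    - [0,0,0]
    - [0,0,0]
    - [0,0,0]
    - [0,0,0]
    - [0,0,0]
    - [0,0,0]
    - [0,0,0]
    - [0,0,0]
  claw: [-1,-1,-1,-1,-1,-1,-1,-1,-1,-1,-1,-1,-1,-1,-1]

```text
t: 23.05
ee_pos: [471.0, 43.5, 228.5]
orientation: [-2.02, -2.399, 0.005]
ft_force: [-0.3, 1.0, -5.3]
width: 22.1
```

```bash
python3 - <<'E'
from fit import *
w=get_image('wrist'); s=get_image('scene'); o=get_obs(); e=o['ee_pos']; print(e,o['ft_force'],o['width'])
g=np.array(e[:2])-[462.7,110]; t=1.742; print(g@[np.cos(t),np.sin(t)]+135, g@[-np.sin(t),np.cos(t)])
q=(462.7,110,1.742)
def line(x,z=14): 
    l=proj('wrist',place(np.array([[x,-52,z],[x,52,z.__float__()]],float),q,0)).astype(int); cv2.line(w,tuple(map(int,l[0])),tuple(map(int,l[1])),(0,255,0),1)
for x in (43,67,152,192): line(x)
out=np.zeros((560,640,3),np.uint8); out[:240]=w[:240]
c=proj('scene',[[450,130,60]])[0].astype(int); out[240:]=cv2.resize(s[c[1]-40:c[1]+40,c[0]-80:c[0]+80],None,fx=4,fy=4,interpolation=cv2.INTER_CUBIC)
cv2.imwrite('pics/w9.png',out)
E
```

```text
[471.07502377  43.2171653  228.49916601] [-0.36103661  1.01485492 -4.17682857] 21.969919203504436
67.76666213669677 3.125110209105805
```

View pics/w9.png

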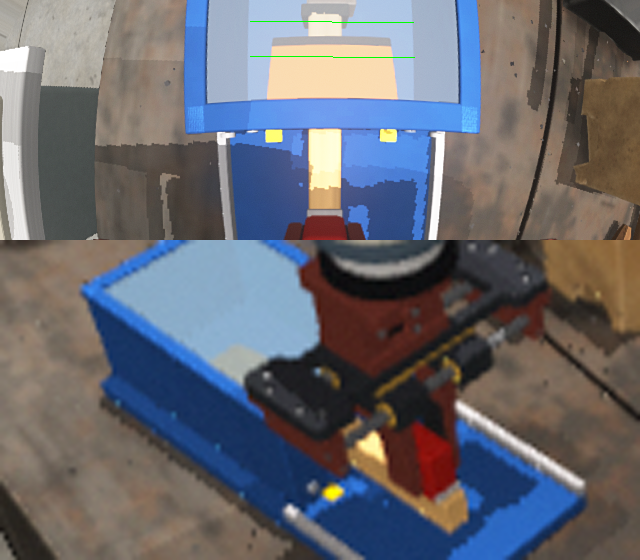

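The nose is inside under the window at about the 67 mm line; the open flap rests on the stick. Withdrawing straight back.

Emit:
play_rows:
  travel:
    - [-0.4,0,0]
    - [-1,0,0]
    - [-1.6,0,0]
    - [-2.2,0,0]
    - [-2.8,0,0]
    - [-3.4,0,0]
    - [-4,0,0]
    - [-4.8,0,0]
    - [-5.6,0,0]
    - [-6.6,0,0]
    - [-7.6,0,0]
    - [-8.6,0,0]
    - [-8.6,0,-2]
    - [-8.6,0,-2]
    - [-8.6,0,-2]
  angular:
    - [0,0,0]
    - [0,0,0]
    - [0,0,0]
    - [0,0,0]
    - [0,0,0]
    - [0,0,0]
    - [0,0,0]
    - [0,0,0]
    - [0,0,0]
    - [0,0,0]
    - [0,0,0]
    - [0,0,0]
    - [0,0,0]
    - [0,0,0]
    - [0,0,0]
  claw: [-1,-1,-1,-1,-1,-1,-1,-1,-1,-1,-1,-1,-1,-1,-1]

```text
t: 25.02
ee_pos: [507.6, -168.9, 277.7]
orientation: [-2.02, -2.399, 0.005]
ft_force: [-0.2, 0.1, -1.9]
width: 21.8
```

```bash
python3 - <<'E'
from fit import *
go(596.7,-244.3,266.5,-.181)
E
```

```text
t 25.02 pos [ 507.6 -168.9  277.7] jaw 0.171 q [-0.34  0.48  1.91 -0.    0.76 -0.51] travel [-3.58  3.    0.42] ang [-0.05 -0.01  2.52] mm 117 deg 20
```

Emit:
play_rows:
  travel:
    - [-3.58,3,0]
    - [-3.58,3,0]
    - [-3.58,3,0]
    - [-3.58,3,0]
    - [-3.58,3,0]
    - [-3.58,3,1.5]
    - [-3.58,3,2.3]
    - [-3.58,3,2.6]
    - [-3.58,3,2.6]
    - [-3.58,3,2.6]
    - [-3.58,3,2.6]
    - [-3.58,3,2.6]
    - [-3.58,3,2.6]
    - [-3.58,3,1.5]
    - [-3.58,3,-1]
    - [-3.58,3,-3]
    - [-3.58,3,-3]
    - [-3.58,3,-3]
  angular:
    - [0,0,2.52]
    - [0,0,2.52]
    - [0,0,2.52]
    - [0,0,2.52]
    - [0,0,2.52]
    - [0,0,2.52]
    - [0,0,2.52]
    - [0,0,2.52]
    - [0,0,2.52]
    - [0,0,2.52]
    - [0,0,2.52]
    - [0,0,2.52]
    - [0,0,2.52]
    - [0,0,2.52]
    - [0,0,2.52]
    - [0,0,2.52]
    - [0,0,2.52]
    - [0,0,2.52]
  claw: [-1,-1,-1,-1,-1,-1,-1,-1,-1,0.1,0.1,0.1,0.1,0.1,0.1,0.1,0.1,0.1]

```text
t: 27.28
ee_pos: [596.8, -244.3, 351.6]
orientation: [-2.409, -2.008, 0.007]
ft_force: [0.1, 0.0, -0.5]
width: 48.6
```

```bash
python3 - <<'E'
from fit import *
C=('top','scene'); im={c:get_image(c) for c in C}
mk={}
for c in C:
    t=proj(c,[[478,-103,4]])[0]
    for d in silhouettes(c,'spanner'):
        v,u=np.nonzero(d['mask'])
        if np.hypot(u.mean()-t[0],v.mean()-t[1])<30 and c not in mk: mk[c]=d['mask'].astype(np.float32)
fit('spanner',mk,(478,-103),0,[1.574],step=(8,8,.1))
fit('push_stick',masks('push_stick',C),(606,-191),0,[1.389])
for c in C: print(c,[(np.round(d['location']).tolist(),round(d['conf'],2)) for n in('wedge','brick','chisel','steel_block') for d in search_frame(c,n)[:1]])
def crop(c,X,w,h,k):
    p=proj(c,[X])[0].astype(int); x=max(0,p[0]-w//2);y=max(0,p[1]-h//2); return cv2.resize(im[c][y:y+h,x:x+w],None,fx=k,fy=k,interpolation=cv2.INTER_CUBIC)
a=crop('top',[470,40,10],200,100,4); b=crop('scene',[480,50,30],200,50+50,4)
cv2.imwrite('pics/f10.png',np.vstack([a,b])[:800:1] if False else cv2.resize(np.vstack([a,b]),(600,600)))
E
```

```text
spanner [ 478.806 -103.496    1.569] [0.58  0.658]
push_stick [ 605.922 -187.371    1.412] [0.489 0.863]
top [([695.0, 145.0, 96.0], 0.76), ([460.0, 139.0, 87.0], 0.21)]
scene [([442.0, 115.0, 43.0], 0.59), ([689.0, 133.0, 73.0], 0.71), ([466.0, -311.0, 15.0], 0.78), ([562.0, -371.0, 36.0], 0.56)]
```

View pics/f10.png

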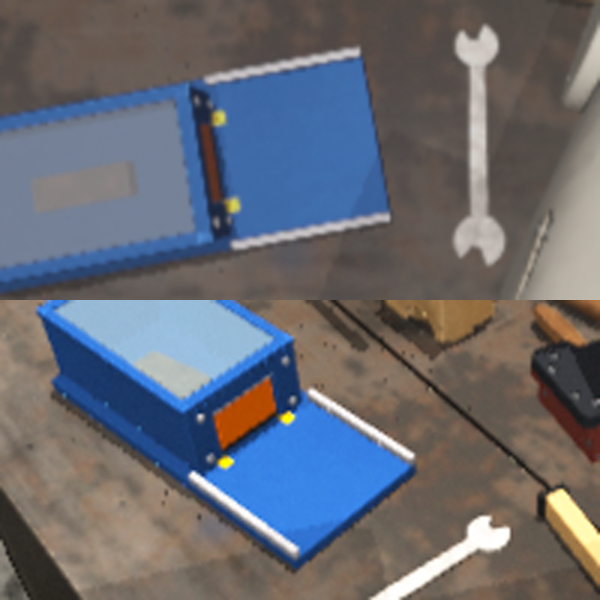

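The flap is shut flat, and the wedge lies straight in the chamber with its heel well past the face. The spanner and stick are on the bench, and the gripper is clear. One numeric check of the heel, then I hand in.

```bash
python3 - <<'E'
from h import *
p=proj('top',[[470,40,10]])[0].astype(int); o=np.array([max(0,p[0]-100),max(0,p[1]-50)])
t=1.742;R=np.array([[np.cos(t),np.sin(t)],[-np.sin(t),np.cos(t)]]); ok=True
for uv,z in (((133,178),26),((33,192),16)):
    px=o+np.array([uv[0]/3,uv[1]/3]); x=R@(ray('top',px,z)[:2]-[462.7,110]); print(x.round(1))
    if uv[0]==133: ok=x[0]>48
if ok: print(workorder.close_job())
E
```

```text
[66.  2.]
[151.9  -1.9]
the job is handed in; nothing more can be done
None
```

The job is handed in at about 28 s of the 72 s allowed. It reports no verdict, so the state below comes from my own last checks.

- **Spanner:** I lifted it off the tray and laid it on the bench. The last camera fit puts it flat at about (479, -103), though that fit was only moderate (overlap 0.58 and 0.66).
- **Wedge:** I set it on the tray, thin end towards the flap, within about 4 mm of the middle line. I then pushed it in with the stick at about 4 N, with the fingers staying well short of the flap. The last top-camera measurement puts the heel about 66 mm and the tip about 152 mm past the front face. Both ends are within 2 mm of the middle line.
- **Flap:** it looks shut in both cameras.
- **Push stick:** I put it back at its original place and released it. The scene-camera fit is as good as at the start (0.86). The top-camera fit was poor (0.49), probably because the arm hid most of the stick.
- **Other things:** the scene camera shows the brick, chisel and steel block within a few mm of their start. The top camera's final readings were unreliable: it missed the wedge and two of the other things, and one low-confidence report was false.

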